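# Prime the bench lubricator

## Task

Prime the hand lubricator on the bench: push its spring plunger down and let it come back up, again and again, until the indicator pin beside it has popped fully out. Push with the fingers only, do not touch the pin itself, leave the other things on the bench where they are, and finish with the plunger back up.

Things in the scene. Friction and masses are not known exactly. Their poses are not given: they have to be found in the camera images.
- pump: The hand lubricator, bolted to the bench: a grey box housing 56 x 112 mm in plan, top face 94 mm above the bench, on a dark foot plate 74 x 148 mm. Origin: centre of its underside, at bench level; z up, x through its thickness (the side with the amber sight glass looks to -x), y along its length. The plunger's axis stands at y = -35 mm, the pin's at y = +35 mm (both at x = 0).
- plunger_top (a point): Centre of the top of the plunger's black round knob (42 mm across, 16 mm thick, with a flat 20 mm across on top). It moves with the plunger: 150 mm above the bench when up, 128 mm when fully down. Below the knob a steel rod enters a collar 34 mm across on the housing.
- plunger (a joint): How far the plunger is pushed in, m: 0 up, 0.022 fully down (hard stop). A spring returns it by itself: about 6 N at the top, 11 N at the bottom, and up to 6 N more while it drives the pump. A stroke of 19 mm or more feeds one full shot; shorter ones feed less. About 3 to 7 full strokes, not known beforehand, bring the pin out; further strokes do no harm.
- indicator_pin: Indicator pin: steel rod of 10 mm diameter in a round brass boss 24 mm across, whose top is 108 mm above the bench. Origin: centre of the pin's tip, z up. Tip 110 mm above the bench at the start (nearly flush) and until the last stroke; then a spring (about 1 N) pops it out all at once to 136 mm, where it stays. A thin black ring 22.5 to 25.5 mm below the tip then shows above the boss.
- oil_bottle: Bystander: loose white round bottle, 42 mm across, 115 mm tall. Origin: centre of its underside.
- screw_jar: Bystander: loose glass jar, 54 mm across, 62 mm tall. Origin: centre of its underside.
- screwdriver: Bystander: loose screwdriver lying on the bench, 150 mm long along its x, under 35 mm high.
- spectacles: Bystander: loose folded brown spectacle frame standing on its lower rims, 130 mm wide along its y, 27 mm deep, 46 mm tall. Origin: at bench level under the middle of its front.

How it is judged:
By the outcome, as a careful person would: the job done as asked, in the order asked, and still so for the second after the job is handed in, with the robot touching nothing.
It also fails if it takes over 51 s, if anything falls off the work surface, if the arm or the gripper's body presses on something with over 40 N, if the wrist force passes 120 N, or if a joint passes its speed limit or range.

## Robot

A 6-joint arm with a two-finger parallel gripper is mounted at the origin on the work surface. World frame = base frame: x ahead of the robot, y to its left, z up, the work surface at z = 0. Lengths are in m, angles in rad, forces in N, time in s.
With the tool pointing down it reaches from about 0.35 to 0.975 m from the base axis. Payload 4.9 kg.
Tool frame: the origin (TCP) lies on the centre line of the jaws, within the pads' length; the fingertips stand 8 mm ahead of it and the grasp point (between the pads) lies 11 mm behind it; z points along the fingers, y is the direction in which the jaws open and shut (so a half turn about z gives the same grasp; the last joint's range is limited). The gripper opens to 85 mm and grips with 20 to 120 N. Pads are 22 mm wide; open, the fingers measure 114 mm over their backs; the gripper's body (76 mm by 85 mm) begins 54 mm behind the grasp point. The pads swing forward as they close: fully open they stand 13 mm farther back than shut.
Start: joints at [-1.22, 0.053, 1.613, -0, 1.476, -0.119], TCP at [0.283, -0.557, 0.239] pointing down, gripper open.
Joint ranges: [-3.01, 3.01], [-1.01, 2.22], [0.06, 2.58], [-1.02, 4.17], [0.09, 2.62], [-3.14, 3.14]. Speed limits (rad/s): [2.57, 2.57, 3.14, 3.14, 3.14, 3.14].

## Interface

Orientations are given as a rotation vector (axis times angle).
In Python, from station import get_obs, get_image, calibration, finish_job gives the robot as it stands. The module is installed in compiled form; this text tells all that it offers.
- The arm moves only by the shell command python3 -m jog 'ROWS' [FORCE]. ROWS is JSON, a list of rows, each a list of 7 numbers: the shift along the tool's x, y, z in cm, then the turn, a rotation vector about the tool's x, y, z in rad, then the closure in counts, from 0 (fully open) to 255 (shut). In form: [[dx, dy, dz, ax, ay, az, jaw], ...]. A call has 1 to 8 rows; each row is the pose to reach, as a shift and turn from the pose measured when the call began, along the tool's axes at that moment; what a row does not reach only later rows make up. A row lasts 1/12 s, in which the tool goes at most 41.7 mm and 7.16 degrees, less where a joint would pass 70% of its speed; a pose out of reach is approached as far as the arm can. A call with a gripper value outside its range is refused whole. The fingers move at their own pace and stop on an object; FORCE is the grip in N (left out, the last holds). Time passes only in rows, so rows that repeat a pose let the fingers close. It gives the time, the measured TCP pose, the force and the opening at its end, in the units of the state.
- get_obs(): the state, without advancing time (a new reading comes with each control period).
- get_image(name): name is "side" or "top" or "wrist"; returns the picture (384x512x3 uint8, red, green, blue); there is no depth.
- calibration(name): a dict with "vfov" (degrees; the focal length in pixels is half the picture's height over the tangent of half this angle, whatever the lens; pixels are square), "cx", "cy" (the principal point, pixels), "R" (3x3) and "t" (3): a world point X has camera coordinates R X + t. Camera axes: x right, y down, z forward; pixel columns grow to the right and rows downward; lengths in m; the calibration is good to about 2 mm. A picture is of the moment at which its call begins: read the wrist's pose just before it. calibration takes no time and is no camera call; for the wrist camera it gives the pose at the moment of the call.
- finish_job(): hands the job in, once; it reports no verdict.
The state is a dict: "t": time; "q": joint angles; "dq": joint speeds; "effort": joint torques, N m; "tool_pos": TCP position; "tool_rot": TCP orientation; "contact_force": force on the tool from outside, world axes, zero at the start; "wrist_torque": the same for the moment, N m; "opening": finger opening in m.
Only numpy, scipy, OpenCV 4.12 (cv2) and the standard library are available. Lean on these libraries where they do the work, as an engineer would, in place of code of your own. Each camera call takes 0.05 s, during which the arm holds its last target. There are 200 camera calls.

## Working session

There is one attempt and no reset: what is moved stays moved. The work goes in short steps, Python scripts to look and compute and a shell command to move; the robot and the scene stay as the last step left them, time stands still between calls to the robot, and variables do not carry over. Pictures are saved under pics/ and viewed, about 8 in all and at most 12, crops included, and the job is handed in when it is done.

```bash
mkdir -p pics
cat > h.py <<'E'
import numpy as np, cv2
from station import *
from scipy.spatial.transform import Rotation as Ro
def snap(n,f):
    im=get_image(n); cv2.imwrite('pics/'+f,im[:,:,::-1]); return im
def ray(c,u,v,z):
    K=192/np.tan(np.radians(c['vfov']/2)); R=np.array(c['R']);t=np.array(c['t'])
    o=-R.T@t; d=R.T@np.array([(u-c['cx'])/K,(v-c['cy'])/K,1]); return o+d*(z-o[2])/d[2]
def proj(c,X):
    K=192/np.tan(np.radians(c['vfov']/2)); p=np.array(c['R'])@X+np.array(c['t']); return K*p[0]/p[2]+c['cx'],K*p[1]/p[2]+c['cy']
E
python3 - <<'E'
from h import *
a=snap('top','t0.png');b=snap('side','s0.png')
for n in('top','side'):
    c=calibration(n);print(n,c,-np.array(c['R']).T@np.array(c['t']))
o=get_obs();print(o['t'],o['tool_pos'],Ro.from_rotvec(o['tool_rot']).as_matrix().round(3),o['opening'])
E
```

```text
top {'vfov': 53.572058025886356, 'cx': 254.29190227680925, 'cy': 195.9195837303335, 'R': array([[ 0.12881274, -0.9916591 ,  0.00441634],
       [-0.96806803, -0.12671167, -0.21630635],
       [ 0.21506177,  0.0235877 , -0.97631555]]), 't': array([-0.01656573,  0.61189315,  0.87542938])} [0.40621669 0.04045709 0.98712485]
side {'vfov': 47.13963617698752, 'cx': 259.44816138789133, 'cy': 195.0320960854676, 'R': array([[ 0.97994118, -0.19777835,  0.02447451],
       [-0.09356726, -0.56504227, -0.81973923],
       [ 0.1759558 ,  0.80100622, -0.57221377]]), 't': array([-0.56168193,  0.16529161,  0.77595359])} [ 0.4293476  -0.63923542  0.59325424]
0.1 [ 0.28273746 -0.55675598  0.23815736] [[ 0.892  0.453 -0.001]
 [ 0.453 -0.892  0.002]
 [ 0.    -0.002 -1.   ]] 0.08566042030483907
```

View pics/t0.png

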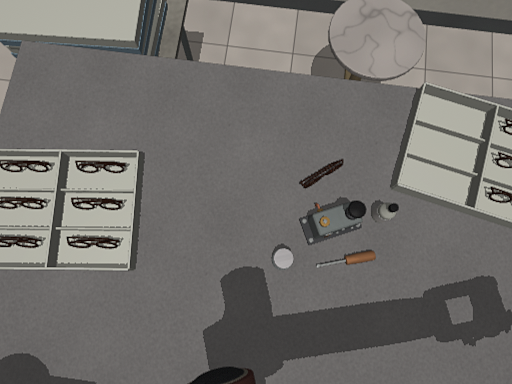

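View pics/s0.png

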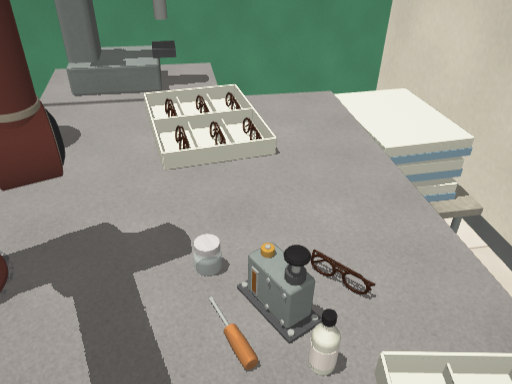

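The top view shows the knob at about (357,209), the boss at (325,222), the bottle at (387,210), the jar at (283,258) and the spectacles at (322,173). In the side view the knob is at (297,256) and the boss at (268,250).

Run:
```python
from h import *
def blob(f,box,lo,hi):
    im=cv2.imread('pics/'+f);m=cv2.inRange(im,lo,hi);k=np.zeros_like(m);x0,y0,x1,y1=box;k[y0:y1,x0:x1]=m[y0:y1,x0:x1]
    n,l,s,c=cv2.connectedComponentsWithStats(k);i=1+np.argmax(s[1:,4]);return s[i],c[i]
T=calibration('top');S=calibration('side')
for n,c,f,box in(('top',T,'t0.png',(340,195,372,225)),('side',S,'s0.png',(280,244,316,268))):
    s,p=blob(f,box,(0,0,0),(40,40,40)); print(n,'knob',s,p,ray(c,*p,.144).round(4))
hs=[cv2.cvtColor(cv2.imread('pics/'+f),cv2.COLOR_BGR2HSV) for f in('t0.png','s0.png')]
for n,c,h,box in(('top',T,hs[0],(318,214,333,232)),('side',S,hs[1],(258,241,278,260))):
    m=cv2.inRange(h,(8,90,90),(30,255,255));k=np.zeros_like(m);x0,y0,x1,y1=box;k[y0:y1,x0:x1]=m[y0:y1,x0:x1]
    ys,xs=np.nonzero(k);print(n,'boss',len(xs),xs.min(),xs.max(),ys.min(),ys.max(),ray(c,xs.mean(),ys.mean(),.105).round(4))
print('bottle',ray(T,392,207,.115),ray(T,382,213,.0),'glasses',ray(T,322,173,.03),'jar',ray(T,283,258,.06))
for f,b,o in(('t0.png',(280,150,410,280),'ct.png'),):
    cv2.imwrite('pics/'+o,cv2.resize(cv2.imread('pics/'+f)[b[1]:b[3],b[0]:b[2]],None,fx=4.5,fy=4.5,interpolation=2))
```

```text
top knob [345 201  21  18 239] [355.59414226 209.0292887 ] [ 0.5916 -0.1697  0.144 ]
side knob [284 251  27  15  88] [297.92045455 260.34090909] [ 0.5902 -0.1847  0.144 ]
top boss 64 320 329 217 226 [ 0.5615 -0.1093  0.105 ]
side boss 152 261 274 243 257 [ 0.5611 -0.1139  0.105 ]
bottle [ 0.61379673 -0.26105879  0.115     ] [ 0.62161861 -0.27545615  0.        ] glasses [ 0.70089618 -0.10405021  0.03      ] jar [ 0.46742753 -0.02550367  0.06      ]
```

View pics/ct.png

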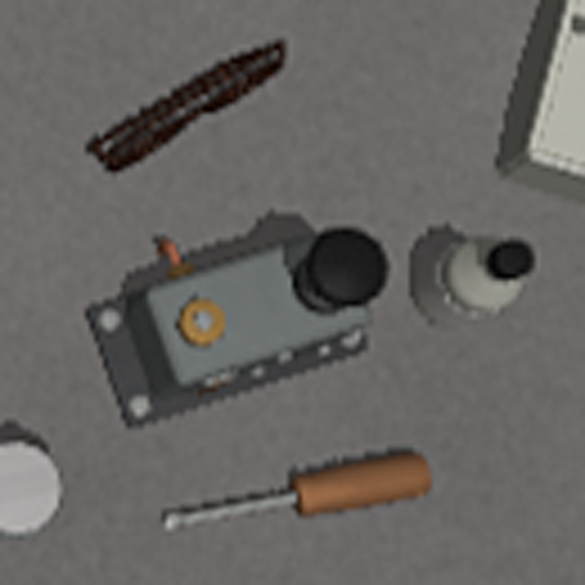

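Run:
```python
from h import *
T=calibration('top');S=calibration('side')
for z in(.142,.146,.15): print(z,ray(T,357.1,209.1,z).round(4),ray(S,297.2,256.3,z).round(4))
print('boss',ray(T,324.9,221.6,.108).round(4),ray(S,267.7,249.5,.108).round(4))
k=cv2.imread('pics/s0.png')[235:275,250:320];cv2.imwrite('pics/cs.png',cv2.resize(k,None,fx=8,fy=8,interpolation=2))
```

```text
0.142 [ 0.5923 -0.1736  0.142 ] [ 0.5922 -0.174   0.142 ]
0.146 [ 0.5914 -0.1726  0.146 ] [ 0.5908 -0.1782  0.146 ]
0.15 [ 0.5905 -0.1716  0.15  ] [ 0.5894 -0.1823  0.15  ]
boss [ 0.5604 -0.1097  0.108 ] [ 0.5611 -0.1149  0.108 ]
```

View pics/cs.png

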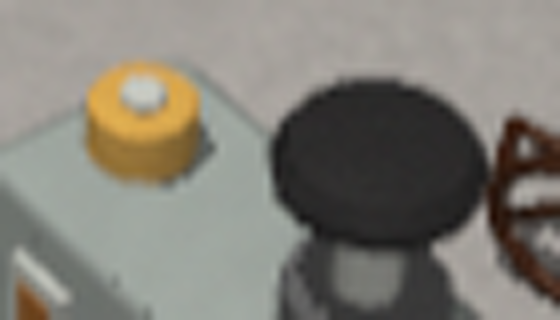

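```bash
cat > rem.py <<'E'
from h import *
o=get_obs();R=Ro.from_rotvec(o['tool_rot']);g=np.array([.592,-.174,.175])
gx=np.array([.892,.453,0]); # desired: original tool y axis -> tool x: turn -90 about tool z
Rg=Ro.from_matrix(np.column_stack([[-.45,.893,0],[.893,.45,0],[0,0,-1]]))
print(o['t'],o['tool_pos'].round(4),'rem cm',(R.inv().apply(g-o['tool_pos'])*100).round(2),'rot',(R.inv()*Rg).as_rotvec().round(3),'F',np.round(o['contact_force'],1),'dq',np.abs(o['dq']).max().round(3),'op',o['opening'],o['q'])
E
python3 -m jog '[[3.7,-1.7,0,0,0,-0.12,255],[7.5,-3.3,0,0,0,-0.24,255],[11.2,-5,0,0,0,-0.36,255],[15,-6.7,0,0,0,-0.48,255],[18.7,-8.4,0,0,0,-0.6,255],[22.5,-10.1,0,0,0,-0.72,255],[26.2,-11.8,0,0,0,-0.84,255],[30,-13.4,0,0,0,-0.96,255]]' 20; python3 rem.py
```

```text
t: 0.77
tool_pos: [0.4902, -0.2995, 0.238]
tool_rot: [-2.365, -2.065, -0.001]
contact_force: [0.1, -1.4, 0.2]
opening: 0.0001
0.7667 [ 0.4902 -0.2995  0.238 ] rem cm [13.79  8.41  6.32] rot [-0.001 -0.002 -0.602] F [ 0.1 -1.4  0.2] dq 0.869 op 9.631607150148457e-05 [-6.78413108e-01 -6.49557186e-02  1.73216656e+00  9.41799575e-04
  1.47663998e+00 -5.43245559e-01]
```

```bash
python3 -m jog '[[3.4,2.1,0,0,0,-0.12,255],[6.9,4.2,0,0,0,-0.24,255],[10.3,6.3,0,0,0,-0.36,255],[13.8,8.4,0.5,0,0,-0.48,255],[13.8,8.4,2,0,0,-0.6,255],[13.8,8.4,4.5,0,0,-0.6,255],[13.8,8.4,5.8,0,0,-0.6,255],[13.8,8.4,5.8,0,0,-0.6,255]]'; python3 rem.py
python3 - <<'E'
from h import *
a=snap('side','s1.png')[140:330,180:400];b=snap('wrist','w1.png');
cv2.imwrite('pics/c1.png',np.hstack([cv2.resize(a,(440,380)),cv2.resize(b,(360,380))])[:,:,::-1])
E
```

```text
t: 1.43
tool_pos: [0.5894, -0.1727, 0.1751]
tool_rot: [-1.645, -2.664, 0.0]
contact_force: [-0.6, -0.2, -1.2]
opening: 0.0
1.4333 [ 0.5894 -0.1727  0.1751] rem cm [-0.23  0.18  0.  ] rot [-0.006 -0.009 -0.002] F [-0.6 -0.2 -1.2] dq 0.043 op 4.139731293959648e-05 [-4.06801055e-01  8.05921226e-02  1.69282485e+00  1.47705273e-03
  1.37878573e+00 -8.71715323e-01]
```

View pics/c1.png

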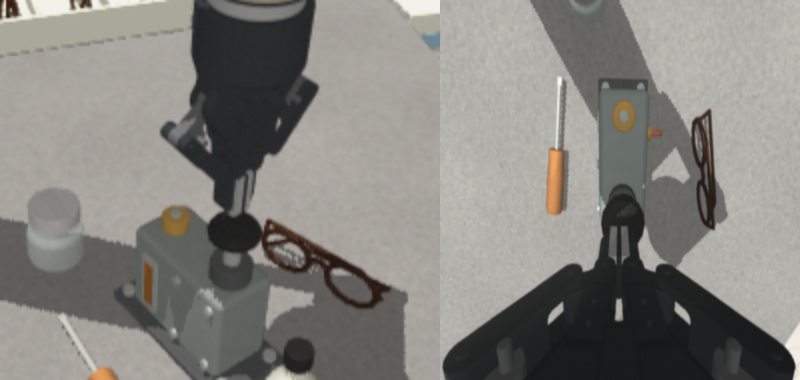

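The side and wrist views show the shut fingers just above the knob, nearly centred on it. The pin and the bystanders are clear of them.

```bash
python3 -m jog '[[-0.2,0.2,0.8,0,0,0,255],[-0.2,0.2,1.6,0,0,0,255],[-0.2,0.2,2.2,0,0,0,255],[-0.2,0.2,2.8,0,0,0,255],[-0.2,0.2,3.3,0,0,0,255],[-0.2,0.2,3.8,0,0,0,255],[-0.2,0.2,3.8,0,0,0,255],[-0.2,0.2,3.8,0,0,0,255]]'; python3 rem.py
python3 - <<'E'
from h import *
a=snap('side','s2.png')[140:330,180:400]
cv2.imwrite('pics/c2.png',cv2.resize(a,None,fx=2.5,fy=2.5)[:,:,::-1])
E
```

```text
t: 2.2
tool_pos: [0.5943, -0.1756, 0.1437]
tool_rot: [-1.65, -2.67, -0.001]
contact_force: [-3.9, 1.6, 9.9]
opening: -0.0002
2.2 [ 0.5943 -0.1756  0.1437] rem cm [ 0.25 -0.14 -3.13] rot [-0.001 -0.002 -0.003] F [-3.9  1.6  9.9] dq 0.002 op -0.00023386210935201455 [-4.07594799e-01  1.16880884e-01  1.70861652e+00  7.12341980e-04
  1.31850462e+00 -8.71409412e-01]
```

View pics/c2.png

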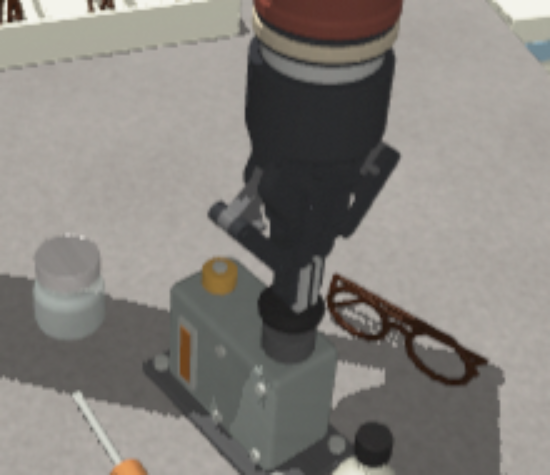

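The knob is pressed only part-way: the tips are about 14 mm below its rest height, and the arm gives under load. I'll push deeper.

```bash
python3 -m jog '[[0.1,-0.1,0.5,0,0,0,255],[0.2,-0.1,1.0,0,0,0,255],[0.2,-0.1,1.5,0,0,0,255],[0.2,-0.1,1.8,0,0,0,255],[0.2,-0.1,1.8,0,0,0,255]]'; python3 rem.py
```

```text
t: 2.67
tool_pos: [0.5945, -0.1756, 0.1358]
tool_rot: [1.65, 2.671, -0.0]
contact_force: [-16.4, 5.3, 37.4]
opening: -0.0
2.6667 [ 0.5945 -0.1756  0.1358] rem cm [ 0.24 -0.15 -3.92] rot [ 0.001  0.002 -0.003] F [-16.4   5.3  37.4] dq 0.005 op -9.823839330053658e-06 [-4.06906396e-01  1.22542912e-01  1.71649337e+00 -5.59523138e-04
  1.30034387e+00 -8.70525672e-01]
```

```bash
python3 -m jog '[[0,0,-0.8,0,0,0,255],[0,0,-1.6,0,0,0,255],[0.1,-0.1,-2.4,0,0,0,255],[0.2,-0.1,-2.8,0,0,0,255],[0.2,-0.1,-2.8,0,0,0,255],[0.2,-0.1,-2.8,0,0,0,255]]'; python3 rem.py
```

```text
t: 3.17
tool_pos: [0.5922, -0.174, 0.1628]
tool_rot: [1.651, 2.672, -0.001]
contact_force: [0.4, 0.1, 0.1]
opening: -0.0002
3.1667 [ 0.5922 -0.174   0.1628] rem cm [ 0.   -0.02 -1.22] rot [ 0.     0.001 -0.003] F [0.4 0.1 0.1] dq 0.011 op -0.0002223708037015866 [-4.06050746e-01  9.14236503e-02  1.70261136e+00 -5.06588597e-04
  1.34676134e+00 -8.69685911e-01]
```

```bash
python3 -m jog '[[0,0,1,0,0,0,255],[0,0,1.8,0,0,0,255],[0,0,2.6,0,0,0,255],[0,0,3.3,0,0,0,255],[0,0,3.6,0,0,0,255],[0,0,3.6,0,0,0,255]]'; python3 rem.py
python3 -m jog '[[0,0,-0.8,0,0,0,255],[0,0,-1.6,0,0,0,255],[0,0,-2.4,0,0,0,255],[0,0,-2.8,0,0,0,255],[0,0,-2.8,0,0,0,255],[0,0,-2.8,0,0,0,255]]'; python3 rem.py
```

```text
t: 3.67
tool_pos: [0.5935, -0.1744, 0.1358]
tool_rot: [1.65, 2.671, -0.001]
contact_force: [-17.7, 7.2, 41.5]
opening: -0.0
3.6667 [ 0.5935 -0.1744  0.1358] rem cm [ 0.1  -0.11 -3.92] rot [ 0.001  0.002 -0.003] F [-17.7   7.2  41.5] dq 0.008 op -1.8774725580833023e-05 [-4.05689476e-01  1.19845789e-01  1.71948698e+00 -9.48065043e-04
  1.30024853e+00 -8.69677713e-01]
t: 4.17
tool_pos: [0.5926, -0.1741, 0.1619]
tool_rot: [-1.651, -2.672, 0.002]
contact_force: [0.7, -0.1, 0.3]
opening: 0.0003
4.1667 [ 0.5926 -0.1741  0.1619] rem cm [ 0.03 -0.05 -1.31] rot [-0.001 -0.    -0.003] F [ 0.7 -0.1  0.3] dq 0.009 op 0.0003477147241738838 [-4.05694201e-01  9.43133443e-02  1.70107859e+00 -9.26862045e-04
  1.34696903e+00 -8.69675542e-01]
```

```bash
cat > pin.py <<'E'
from h import *
import sys
a=snap('side',sys.argv[1]); S=calibration('side'); r=cv2.imread('pics/s0.png')[:,:,::-1]
d=np.abs(a.astype(int)-r).max(2)[220:245,258:280]; print('pin diff px above boss',(d>40).sum(), 'expected tip px',np.round(proj(S,np.array([.5608,-.111,.136])),1))
E
python3 -m jog '[[0,0,1,0,0,0,255],[0,0,1.8,0,0,0,255],[0,0,2.5,0,0,0,255],[0,0,3,0,0,0,255],[0,0,3.3,0,0,0,255],[0,0,3.3,0,0,0,255]]'; 
python3 -m jog '[[0,0,-0.8,0,0,0,255],[0,0,-1.6,0,0,0,255],[0,0,-2.4,0,0,0,255],[0,0,-2.8,0,0,0,255],[0,0,-2.8,0,0,0,255],[0,0,-2.8,0,0,0,255]]'; python3 rem.py; python3 pin.py p3.png
```

```text
t: 4.67
tool_pos: [0.5939, -0.1745, 0.1358]
tool_rot: [1.65, 2.672, -0.002]
contact_force: [-13.4, 5.6, 32.9]
opening: 0.0001
t: 5.17
tool_pos: [0.5931, -0.1742, 0.1621]
tool_rot: [-1.65, -2.672, 0.002]
contact_force: [-0.7, 0.0, -0.8]
opening: -0.0002
5.1667 [ 0.5931 -0.1742  0.1621] rem cm [ 0.06 -0.09 -1.29] rot [-0.002 -0.001 -0.002] F [-0.7  0.  -0.8] dq 0.008 op -0.00023139258392265103 [-4.05440884e-01  9.57639039e-02  1.69914161e+00 -1.20626125e-03
  1.34839879e+00 -8.69707021e-01]
pin diff px above boss 87 expected tip px [267.6 234.9]
```

Run:
```python
import cv2
a=cv2.imread('pics/p3.png')[200:290,220:340];cv2.imwrite('pics/c3.png',cv2.resize(a,None,fx=5,fy=5,interpolation=2))
```

```text
(no output)
```

View pics/c3.png

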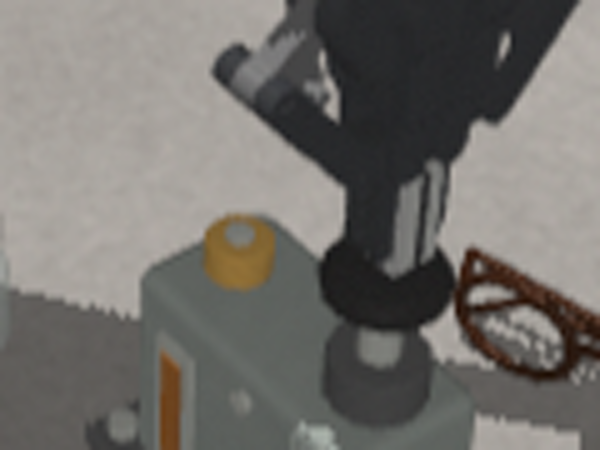

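The pin is still flush after three strokes; the changed pixels came from the gripper. I'll continue and compare against this image.

```bash
sed -i "s/s0.png/p3.png/; s/\[220:245,258:280\]/[228:250,262:274]/" pin.py
python3 -m jog '[[0,0,1,0,0,0,255],[0,0,1.8,0,0,0,255],[0,0,2.5,0,0,0,255],[0,0,3,0,0,0,255],[0,0,3.3,0,0,0,255],[0,0,3.3,0,0,0,255]]'; 
python3 -m jog '[[0,0,-0.8,0,0,0,255],[0,0,-1.6,0,0,0,255],[0,0,-2.4,0,0,0,255],[0,0,-2.8,0,0,0,255],[0,0,-2.8,0,0,0,255],[0,0,-2.8,0,0,0,255]]'; python3 rem.py; python3 pin.py p4.png
```

```text
t: 5.72
tool_pos: [0.5943, -0.1746, 0.1359]
tool_rot: [1.65, 2.673, -0.002]
contact_force: [-11.9, 4.8, 32.0]
opening: 0.0002
t: 6.22
tool_pos: [0.5937, -0.1743, 0.1623]
tool_rot: [-1.649, -2.672, 0.003]
contact_force: [-0.2, -0.4, 0.1]
opening: 0.0001
6.2167 [ 0.5937 -0.1743  0.1623] rem cm [ 0.1  -0.14 -1.27] rot [-0.002 -0.001 -0.002] F [-0.2 -0.4  0.1] dq 0.009 op 0.0001281445139190697 [-4.05199497e-01  9.71517201e-02  1.69724431e+00 -1.38566970e-03
  1.34918147e+00 -8.69734849e-01]
pin diff px above boss 59 expected tip px [267.6 234.9]
```

```bash
python3 -m jog '[[0,0,1,0,0,0,255],[0,0,1.8,0,0,0,255],[0,0,2.5,0,0,0,255],[0,0,3,0,0,0,255],[0,0,3.3,0,0,0,255],[0,0,3.3,0,0,0,255]]'; 
python3 -m jog '[[0,0,-0.8,0,0,0,255],[0,0,-1.6,0,0,0,255],[0,0,-2.4,0,0,0,255],[0,0,-2.8,0,0,0,255],[0,0,-2.8,0,0,0,255],[0,0,-2.8,0,0,0,255]]'; python3 rem.py; python3 pin.py p5.png
```

```text
t: 6.77
tool_pos: [0.5948, -0.1747, 0.1358]
tool_rot: [-1.649, -2.674, 0.003]
contact_force: [-12.0, 5.9, 32.0]
opening: 0.0001
t: 7.27
tool_pos: [0.5943, -0.1744, 0.1622]
tool_rot: [-1.649, -2.672, 0.003]
contact_force: [0.3, -0.0, -0.6]
opening: 0.0002
7.2667 [ 0.5943 -0.1744  0.1622] rem cm [ 0.14 -0.18 -1.27] rot [-0.003 -0.001 -0.002] F [ 0.3 -0.  -0.6] dq 0.01 op 0.00022379291949677934 [-4.04938945e-01  9.88374282e-02  1.69558122e+00 -1.61126398e-03
  1.34955636e+00 -8.69735266e-01]
pin diff px above boss 61 expected tip px [267.6 234.9]
```

The comparison suggests the pin popped after stroke 4. I'll raise the tool clear and check.

```bash
python3 -m jog '[[0,0,-2,0,0,0,255],[0,0,-5,0,0,0,255],[0,0,-9,0,0,0,255],[0,0,-13,0,0,0,255],[0,0,-15,0,0,0,255],[0,0,-15,0,0,0,255],[0,0,-15,0,0,0,255],[0,0,-15,0,0,0,255]]'
python3 - <<'E'
from h import *
a=snap('side','f.png');b=snap('top','ft.png')
s=cv2.resize(a[205:385,180:400],(440,360),interpolation=2);t=cv2.resize(b[150:280,270:400],(360,360),interpolation=2)
cv2.imwrite('pics/cf.png',np.hstack([s,t])[:,:,::-1])
E
```

```text
t: 7.98
tool_pos: [0.5939, -0.1741, 0.3094]
tool_rot: [-1.646, -2.668, 0.004]
contact_force: [-0.2, 0.5, -0.3]
opening: -0.0001
```

View pics/cf.png

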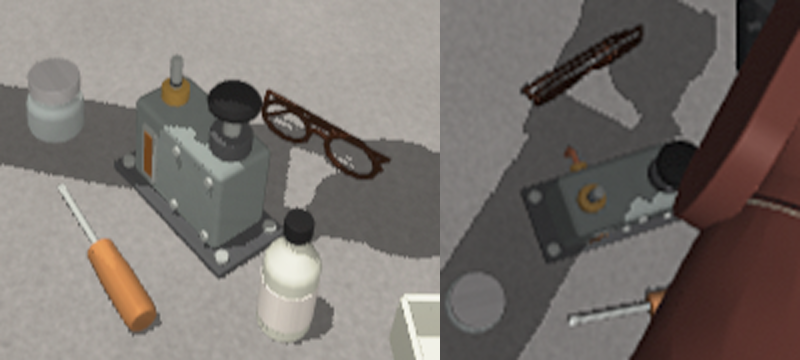

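The final picture shows the pin standing out with its tip at about (268,234), against (267.6,234.9) expected for 136 mm. The knob is up at its original pixels and the bystanders have not moved.

```bash
python3 -c "
from station import finish_job;print(finish_job())"
```

```text
the job is handed in; nothing more can be done
None
```

I primed the lubricator with five full plunger strokes, using the shut fingertips, and the indicator pin is out. I then lifted the tool clear and handed the job in at about 8 s.

- **Strokes:** On every stroke I read at the bottom, the TCP stopped at 0.136 m, which is the hard stop. The first push only reached about 14 mm at first, because the arm gives under load. I pressed it on to the stop within the same stroke. The peak force I read was about 45 N on the fingers, on stroke 2, and I pushed less hard after that.
- **Pin:** It was still flush after stroke 3, and the image comparison showed it out after stroke 4. In the final side view its tip is at about pixel (268,234), against (267.6,234.9) expected for the 136 mm height. The black ring was too small to make out clearly.
- **Plunger and bystanders:** The plunger is back up. The jar, bottle and spectacles look unmoved. So does the screwdriver. I judged this by eye only, and the arm hid part of the final top view.
- **Check that misled:** My first image check after stroke 3 flagged a change that was really the gripper in view. I looked at the picture and narrowed the check.

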